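# Scrape the crispbread scraps off the board into the tray

### The job

Slide the scrap tray along the counter until it sits snug against the side of the wooden board. Then pull the bench scraper up out of its holder and use its blade, never the gripper itself, to sweep all four pieces of broken crispbread off the board into the tray. Finally put the scraper back upright in its holder, fully down, with the tray still against the board; do not lift or tip the tray, and leave everything else on the counter where it stands.

Things in the scene. Friction and masses are not known exactly. Their poses are not given: they have to be found in the camera images.
- board: fixed wooden chopping block, 200 mm (its x) by 260 mm (its y), 52 mm high; origin at the centre of its underside on the counter. The tray and the scraper holder stand beyond its two y sides, either one on either side
- tray: loose open aluminium scrap tray, 240 mm (its x) by 150 mm (its y), 40 mm high, walls 4 mm, about 0.5 kg; origin at the centre of its underside. It starts 30 to 80 mm short of the board's side, its long side roughly along the board's; snug means this long side touches the board's side (centre 205 mm from the board's centre along the board's y)
- holder: fixed dark steel upright slot holder for the scraper: outside 160 mm (its x) by 30 mm (its y) by 85 mm high, on a 190 by 70 by 5 mm foot; the slot, open at the top, is 150 by 20 mm inside. Origin at the centre of its underside
- scraper: bench scraper, 0.25 kg: a steel blade 130 mm wide (its x), 4 mm thick (its y), 75 mm high, under a dark wooden handle block 120 mm (x) by 28 mm (y) by 44 mm high; 119 mm high overall. Origin at the middle of the blade's lower edge, z up to the handle. It stands in the holder's slot, blade down, the handle's underside resting on the slot's rim (origin then 10 mm above the counter)
- scraper_grip (a point): grip point inside the scraper's handle: 100 mm above the blade's lower edge, 25 mm above the handle's underside, 19 mm below its top; 110 mm above the counter when fully home in the holder. Its axes are the scraper's
- chip1: piece of broken crispbread, brown, stepped, about 60 by 37 mm, 10 mm thick, lying on the board; origin at the centre of its underside, z up
- chip2: piece of broken crispbread, brown, stubby, about 60 by 36 mm, 10 mm thick, lying on the board; origin at the centre of its underside, z up
- chip3: piece of broken crispbread, brown, jagged, about 63 by 35 mm, 10 mm thick, lying on the board; origin at the centre of its underside, z up
- chip4: piece of broken crispbread, brown, oblong, 60 by 32 mm, 10 mm thick, lying on the board; origin at the centre of its underside, z up
- jar: bystander: glass jar with steel cap, 64 mm across, 100 mm high; origin at the centre of its underside
- ramekin: bystander: white ceramic bowl, 76 mm across, 40 mm high; origin at the centre of its underside
- shaker: bystander: metal shaker can, 52 mm across, 85 mm high; origin at the centre of its underside
- spatula: bystander: black-handled spatula lying down, 180 mm long along its x; origin under its middle
Things that resemble listed ones, but are neither listed nor needed, are in the scene too. What is shaped like the scraper but yellow is not meant.

How it is judged:
On the way, in this order (a step that is already met when the one before it is completed fails the run):
1. the tray is snug against the board's side (y of tray in the frame of board between -0.217 and 0.217 m and x of tray in the frame of board between -0.035 and 0.035 m and angle between the x axis of tray and the x axis of board, either way round below 0.1 rad and height (world z) of tray below 0.008 m), for 0.2 s.
2. the scraper is pulled up out of its holder (height (world z) of scraper above 0.088 m), for 0.1 s.
3. all four crispbread pieces lie in the tray (x of chip1 in the frame of tray between -0.118 and 0.118 m and y of chip1 in the frame of tray between -0.073 and 0.073 m and z of each of chip1, chip2, chip3, chip4 in the frame of tray below 0.045 m and x of chip2 in the frame of tray between -0.118 and 0.118 m and y of chip2 in the frame of tray between -0.073 and 0.073 m and x of chip3 in the frame of tray between -0.118 and 0.118 m and y of chip3 in the frame of tray between -0.073 and 0.073 m and x of chip4 in the frame of tray between -0.118 and 0.118 m and y of chip4 in the frame of tray between -0.073 and 0.073 m), for 0.2 s.
At the end, for the whole second after the job is handed in: All four pieces inside the tray, centres below 45 mm above its underside; tray flat on the counter by the board: gap under 12 mm, off-centre under 35 mm, parallel within 0.1 rad; scraper still in its holder, grip point under 116 mm up, within 16 (x) and 14 mm (y) of its middle, tilt under 0.12 rad (all of step 1 and all of step 3 and z of scraper_grip in the frame of holder between 0.1 and 0.116 m and x of scraper_grip in the frame of holder between -0.016 and 0.016 m and y of scraper_grip in the frame of holder between -0.014 and 0.014 m and angle between scraper's own z axis and vertical below 0.12 rad and linear speed of scraper below 0.02 m/s); the robot touches nothing.
It fails at once if a crispbread piece is pushed or gripped with the gripper or arm instead of the scraper (contact force between any of the fingers, the arm and chip1 above 0.3 N or contact force between any of the fingers, the arm and chip2 above 0.3 N or contact force between any of the fingers, the arm and chip3 above 0.3 N or contact force between any of the fingers, the arm and chip4 above 0.3 N).
It fails at once if the tray is lifted or tipped (height (world z) of tray above 0.025 m or angle between tray's own z axis and vertical above 0.2 rad).
It fails at once if a bystander is moved more than 30 mm (distance of any of jar, ramekin, shaker, spatula from where it was at the start of the episode above 0.03 m).
It also fails if it takes over 69 s, if anything falls off the work surface, if the arm or the gripper's body presses on something with over 40 N, if the wrist force passes 120 N, or if a joint passes its speed limit or range.

### The arm

A 7-joint arm with a two-finger parallel gripper is mounted at the origin on the work surface. World frame = base frame: x ahead of the robot, y to its left, z up, the work surface at z = 0. Lengths are in m, angles in rad, forces in N, time in s.
With the tool pointing down it reaches from about 0.425 to 0.875 m from the base axis. Payload 8.4 kg.
Tool frame: the origin (TCP) lies at the very end of the fingers, on their centre line; the grasp point (between the pads) lies 19 mm behind it; z points along the fingers, y is the line along which they close (so a half turn about z gives the same grasp; the last joint's range is limited). The gripper opens to 87 mm and grips with 3 to 60 N. Pads are 19 mm wide; open, the fingers measure 117 mm over their backs; the gripper's body (75 mm by 190 mm) begins 51 mm behind the grasp point.
Start: joints at [1.234, 0.333, 0.04, 1.465, -0.013, 1.343, -0.059], TCP at [0.153, -0.632, 0.223] pointing down, gripper open.
Joint ranges: [-2.58, 2.58], [-0.38, 2.09], [-1.3, 1.39], [0.25, 2.4], [-1.5, 4.64], [0.08, 2.09], [-2.65, 2.65]. Speed limits (rad/s): [2.22, 2.22, 2.79, 2.79, 3.14, 3.14, 3.14].

### API

Orientations are given as a 3x3 rotation matrix whose columns are the frame's x, y, z axes.
In Python, from bench import * gives the robot as it stands.
- The arm moves only by the shell command python3 -m pendant 'ROWS' [OPENING] [FORCE]. ROWS is JSON, a list of rows, each a list of 2 entries, a list of its own where there are three numbers: the shift along the tool's x, y, z in units of 0.2 m (1.0 is 0.2 m), then the turn about the tool's z in units of 90 degrees (1.0 is 90 degrees). A call has 1 to 12 rows; each row is the pose to reach, as a shift and turn from the pose commanded when the call began, along the tool's axes at that moment; what a row does not reach only later rows make up. A row lasts 1/10 s, in which the tool goes at most 50 mm and 8.59 degrees, less where a joint would pass 70% of its speed; a pose out of reach is approached as far as the arm can. A call with a number of a shift or a turn outside -1 to 1 is refused whole. A call with a gripper value outside its range is refused whole. OPENING is the closure, from -1 (fully open) to 1 (shut), set as the call begins (- or left out, the last holds). The fingers move at their own pace and stop on an object; FORCE is the grip in N (left out, the last holds). Time passes only in rows, so rows that repeat a pose let the fingers close. It gives the time, the measured TCP pose, the force, the opening and the grip force at its end, in the units of the state.
- get_obs(): the state, without advancing time (a new reading comes with each control period).
- snapshot(name): name is "scene" or "top" or "wrist"; returns (picture, depth): 400x640x3 uint8, red, green, blue; 400x640 float32, m along the optical axis (not along the pixel's ray), 0 where there is no reading.
- camera_params(name): a dict with "fx", "fy", "cx", "cy" (pixels), "k1" (the pictures are not rectified: a ray, as slopes to the right and down, at radius r is drawn at 1 + k1 r^2 times it, then the intrinsics apply), "R" (3x3) and "t" (3): a world point X has camera coordinates R X + t; the wrist camera has in their place "mount" (4x4, takes a point from camera to tool coordinates, whose origin is the TCP and whose axes are the flange's). Camera axes: x right, y down, z forward; pixel columns grow to the right and rows downward; lengths in m; the calibration is good to about 2 mm. A picture is of the moment at which its call begins: read the wrist's pose just before it. camera_params takes no time and is no camera call.
- close_job(): hands the job in; it is judged then, once.
The state is a dict: "t": time; "joint_positions": joint angles; "qvel": joint speeds; "joint_efforts": joint torques, N m; "position": TCP position; "ee_rot": TCP orientation; "wrist_force": force on the tool from outside, world axes, zero at the start; "torque": the same for the moment, N m; "grip_width": opening from 0.0 (shut) to 1.0 (fully open); "gripper_force": force on a finger pad.
Only numpy, scipy, OpenCV 4.12 (cv2) and the standard library are available. Lean on these libraries where they do the work, as an engineer would, in place of code of your own. Each camera call takes 0.05 s, during which the arm holds its last target. There are 200 camera calls.

## Working session

There is one attempt and no reset: what is moved stays moved. The work goes in short steps, Python scripts to look and compute and a shell command to move; the robot and the scene stay as the last step left them, time stands still between calls to the robot, and variables do not carry over. Pictures are saved under pics/ and viewed, at most 10 in all, crops included, and the job is handed in when it is done.

```bash
mkdir -p pics; ls
python3 - <<'E'
from bench import *
import cv2,numpy as np
np.set_printoptions(precision=4,suppress=True)
o=get_obs();print(o)
for n in("scene","top"):
    p,d=snapshot(n);cv2.imwrite(f"pics/{n}0.png",p[:,:,::-1]);np.savez(f"{n}0.npz",p=p,d=d)
    print(n,camera_params(n),d.min(),d.max())
print(camera_params("wrist"))
E
```

```text
pics
{'t': 0.0, 'joint_positions': array([ 1.2338,  0.3339,  0.0399,  1.4663, -0.0134,  1.3433, -0.0585]), 'qvel': array([-0.0005,  0.0011, -0.0014,  0.0009,  0.0008,  0.0014,  0.0008]), 'joint_efforts': array([  0.0003, -65.6352,   1.3353, -40.3799,  -0.0598,   0.0447,
         0.0001]), 'position': array([ 0.153 , -0.6313,  0.2216]), 'ee_rot': array([[ 0.9719,  0.2356, -0.0005],
       [ 0.2356, -0.9719,  0.0015],
       [-0.0001, -0.0016, -1.    ]]), 'wrist_force': array([ 0.1699,  0.3334, -0.0133]), 'torque': array([ 0.0464, -0.0134, -0.0023]), 'gripper_force': 0.0, 'grip_width': 0.9974644903553205}
scene {'fx': 519.8209166774457, 'fy': 519.8209166774457, 'cx': 326.48546607198045, 'cy': 198.87692853275317, 'k1': 0.05930866916764811, 'R': array([[-0.6152,  0.7882,  0.0161],
       [ 0.4473,  0.3658, -0.8162],
       [-0.6492, -0.4949, -0.5776]]), 't': array([ 0.3182, -0.1826,  1.7542])} 0.0 3.9990451
top {'fx': 478.61925481564566, 'fy': 478.61925481564566, 'cx': 323.1221313211524, 'cy': 195.07428644622013, 'k1': 0.023731172719463123, 'R': array([[ 0.02  , -0.9998, -0.0044],
       [-0.9872, -0.0191, -0.1582],
       [ 0.1581,  0.0075, -0.9874]]), 't': array([0.0444, 0.5638, 1.0216])} 0.0 2.0208688
{'fx': 276.29859721108136, 'fy': 276.29859721108136, 'cx': 317.20946282717637, 'cy': 197.46513308331066, 'k1': -0.025571126337905366, 'mount': array([[-0.0008, -0.9603, -0.2789,  0.0773],
       [ 1.    , -0.001 ,  0.0007,  0.0009],
       [-0.001 , -0.2789,  0.9603, -0.1621],
       [ 0.    ,  0.    ,  0.    ,  1.    ]])}
```

View pics/scene0.png

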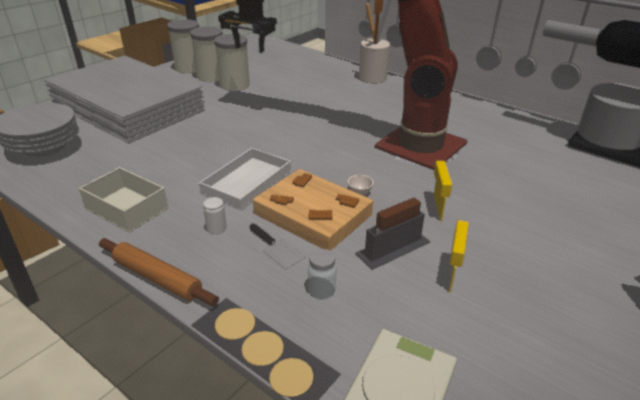

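View pics/top0.png

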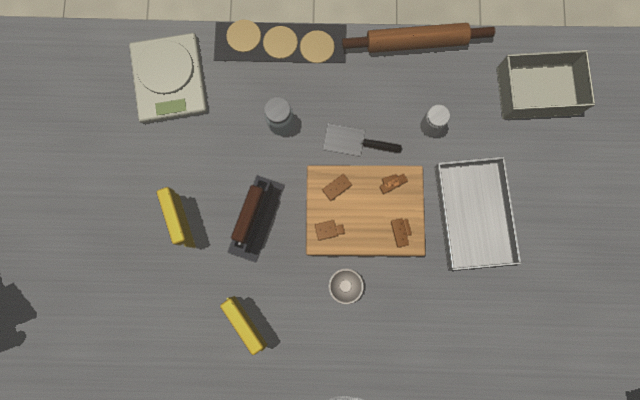

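The top view shows:
- The board is at (365,210), with the chips at (337,187), (393,183), (329,230) and (401,232).
- Tray candidates are the aluminium one at (479,214) and the beige box at (545,85). I choose (479,214).
- Scraper candidates are the brown handle in the dark holder at (248,214) and the yellow ones at (171,215) and (242,326). I choose the brown one.
- The bystanders are the jar at (278,112), shaker at (437,118), ramekin at (346,286) and spatula at (362,142).

```bash
cat > h.py <<'E'
from bench import *
import cv2,numpy as np
np.set_printoptions(precision=4,suppress=True)
def cam(n,obs=None):
    c=camera_params(n)
    if n=="wrist":
        M=np.eye(4);M[:3,:3]=obs["ee_rot"];M[:3,3]=obs["position"];W=M@c["mount"]
        return c,W[:3,:3],W[:3,3]
    return c,c["R"].T,-c["R"].T@c["t"]
def rays(c,uv):
    uv=np.asarray(uv,float).reshape(-1,1,2)
    K=np.array([[c["fx"],0,c["cx"]],[0,c["fy"],c["cy"]],[0,0,1]])
    s=cv2.undistortPoints(uv,K,np.array([c["k1"],0,0,0.]))[:,0]
    return np.c_[s,np.ones(len(s))]
def onplane(n,uv,z,obs=None):
    c,R,t=cam(n,obs);d=rays(c,uv)@R.T
    return (t+d*((z-t[2])/d[:,2])[:,None])
def cloud(n,d,obs=None):
    c,R,t=cam(n,obs);v,u=np.mgrid[:400,:640]
    r=rays(c,np.c_[u.ravel(),v.ravel()])*d.reshape(-1,1)
    return (r@R.T+t).reshape(400,640,3)
def rect(P): # xy points -> centre,size, angle of long side (deg)
    (c,s,a)=cv2.minAreaRect((P[:,:2]*1000).astype(np.float32))
    if s[0]<s[1]: s=s[::-1];a+=90
    return np.array(c)/1000,np.array(s)/1000,(a+90)%180-90
def blobs(m,amin=40):
    n,l,s,c=cv2.connectedComponentsWithStats(m.astype(np.uint8))
    return [(l==i) for i in range(1,n) if s[i,4]>=amin]
def mpix(b):
    v,u=np.nonzero(b);return np.c_[u,v]
E
python3 - <<'E'
from h import *
f=np.load("top0.npz");p,d=f["p"],f["d"];X=cloud("top",d);z=X[...,2]
hsv=cv2.cvtColor(p,cv2.COLOR_RGB2HSV)
print("counter z",np.median(z[340:390,400:560]),"board z",np.median(z[195:220,350:385]),"handle",z[214,248],"tray floor",np.median(z[190:240,465:490]))
def box(u0,v0,u1,v1):
    m=np.zeros((400,640),bool);m[v0:v1,u0:u1]=1;return m
H,S,V=cv2.split(hsv)
wood=(S>70)&(H<25)&box(295,155,435,265)
b=max(blobs(wood),key=lambda b:b.sum());print("board",rect(onplane("top",mpix(b),.052)))
for (u,v) in [(337,187),(393,183),(329,230),(401,232)]:
    m=wood&box(u-22,v-20,u+22,v+20)&(V<145)
    for b in blobs(m,100): print("chip",rect(onplane("top",mpix(b),.062)),b.sum())
m=box(430,150,530,280)&(z>.025)
for b in blobs(m,300): print("tray rim",rect(onplane("top",mpix(b),.040)))
m=box(225,170,290,265)&(S>80)&(V>30)&(z>.11)
for b in blobs(m,100): print("handle",rect(onplane("top",mpix(b),.129)),mpix(b).mean(0))
m=box(220,165,295,268)&(z>.06)&(z<.1)
for b in blobs(m,50): print("holder rim",rect(onplane("top",mpix(b),.085)),mpix(b).mean(0))
for n,w,h in[("jar",box(255,90,300,135),.1),("shaker",box(420,100,455,135),.085),("ram",box(320,260,370,310),.04)]:
    for b in blobs(w&(z>h*.85),40):print(n,rect(onplane("top",mpix(b),h)))
q,s=[],0
print("spat",onplane("top",[(325,140),(400,147)],.01))
cv2.imwrite("pics/crop.png",cv2.resize(p[150:280,220:530,::-1],None,fx=2.5,fy=2.5,interpolation=cv2.INTER_CUBIC))
E
```

```text
counter z 0.0004976182246227978 board z 0.05238287771995598 handle 0.12672140233839901 tray floor 0.004556988475976187
board (array([ 0.5316, -0.0368]), array([0.259 , 0.1998]), -88.90826201438904)
chip (array([0.5779, 0.0256]), array([0.061 , 0.0336]), -51.59701919555664) 305
chip (array([ 0.5931, -0.0961]), array([0.0636, 0.0336]), -63.528343200683594) 279
chip (array([0.4855, 0.0397]), array([0.0604, 0.0374]), -74.86105155944824) 161
chip (array([ 0.4826, -0.1163]), array([0.0605, 0.0397]), 15.818943977355957) 430
tray rim (array([ 0.533 , -0.2878]), array([0.2425, 0.155 ]), 6.556297302246094)
handle (array([0.5088, 0.2088]), array([0.1166, 0.0282]), -18.158157348632812) [246.5134 213.3695]
holder rim (array([0.5119, 0.2059]), array([0.1594, 0.0346]), -18.12518310546875) [255.0165 215.1064]
jar (array([0.7394, 0.158 ]), array([0.059 , 0.0544]), 1.7435331344604492)
shaker (array([ 0.7377, -0.1929]), array([0.0546, 0.0482]), -43.67056655883789)
ram (array([0.3649, 0.0019]), array([0.0738, 0.0724]), -88.83325064182281)
spat [[ 0.6993  0.054   0.01  ]
 [ 0.6856 -0.1215  0.01  ]]
```

View pics/crop.png

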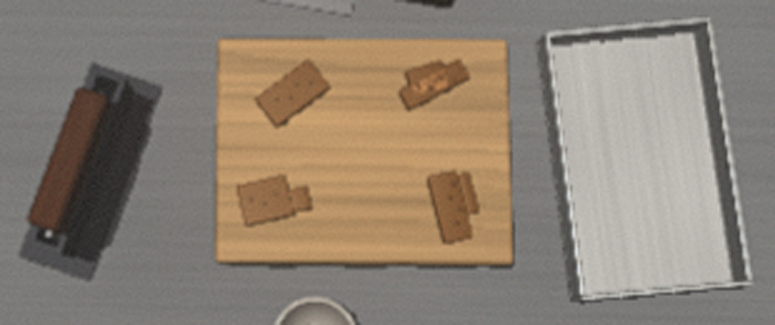

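The crop confirms the brown-handled scraper in the dark holder and the aluminium tray right of the board, with four brown chips. I'll push the tray with the open fingers, whose two contacts will square it up.

```bash
cat > go.py <<'E'
import sys
from h import *
o=get_obs();R=o["ee_rot"];p=o["position"]
T=np.array(list(map(float,sys.argv[1:4])));hd=float(sys.argv[4])
h=np.degrees(np.arctan2(R[1,0],R[0,0]));turn=-((hd-h+180)%360-180)
print("t",o["t"],"pos",p,"head",h,"units",R.T@(T-p)/.2,"turn",turn/90,"j",o["joint_positions"])
E
python3 go.py .535 -.415 .222 91.1
```

```text
t 0.1 pos [ 0.153  -0.6313  0.2218] head 13.619552232883084 units [ 2.1111 -0.6013 -0.0006] turn -0.8608938640790769 j [ 1.2338  0.3338  0.0399  1.4662 -0.0134  1.3433 -0.0585]
```

```bash
python3 -m pendant '[[[0.25,-0.07,0],-0.095],[[0.5,-0.15,0],-0.19],[[0.75,-0.22,0],-0.285],[[1,-0.3,0],-0.38],[[1,-0.3,0],-0.475],[[1,-0.3,0],-0.57],[[1,-0.3,0],-0.665],[[1,-0.3,0],-0.76],[[1,-0.3,0],-0.861],[[1,-0.3,0],-0.861]]' -1; python3 go.py .535 -.415 .1 91.1
```

```text
t: 1.1
position: [0.3332, -0.5261, 0.2221]
ee_rot: [[-0.022, 1.0, -0.0], [1.0, 0.022, 0.001], [0.001, -0.0, -1.0]]
wrist_force: [-0.7, 0.3, 1.3]
grip_width: 1.005
gripper_force: 0.0
t 1.1 pos [ 0.3332 -0.5261  0.2221] head 91.26640546800394 units [0.5326 1.0215 0.6105] turn 0.0018489496444882686 j [ 1.1282  0.2923 -0.2402  1.5242  0.0703  1.3344  0.9034]
```

```bash
python3 -m pendant '[[[0.13,0.25,0],0],[[0.27,0.5,0],0],[[0.4,0.75,0.1],0],[[0.53,1,0.3],0],[[0.53,1,0.55],0],[[0.53,1,0.8],0],[[0.53,1,1],0],[[0.53,1,1],0],[[0.53,1,1],0]]'; python3 go.py .535 -.3278 .018 91.1
```

```text
t: 2.0
position: [0.5295, -0.4153, 0.0199]
ee_rot: [[-0.017, 1.0, -0.004], [1.0, 0.017, 0.003], [0.003, -0.004, -1.0]]
wrist_force: [-0.3, 0.1, 0.6]
grip_width: 0.998
gripper_force: 0.0
t 2.0 pos [ 0.5295 -0.4153  0.0199] head 90.98119504284314 units [0.437  0.0348 0.0108] turn -0.0013200550795204435 j [ 0.826   0.5672 -0.3061  1.5837  0.19    1.0255  0.4823]
```

```bash
python3 -m pendant '[[[0.06,0.01,0],0],[[0.12,0.02,0],0],[[0.17,0.03,0],0],[[0.21,0.03,0],0],[[0.25,0.03,0],0],[[0.29,0.03,0],0],[[0.32,0.03,0],0],[[0.35,0.03,0],0],[[0.38,0.03,0],0],[[0.4,0.03,0],0],[[0.42,0.03,0],0],[[0.43,0.03,0],0]]'
python3 - <<'E'
from h import *
p,d=snapshot("top");X=cloud("top",d);z=X[...,2]
m=np.zeros((400,640),bool);m[150:285,428:530]=1
cv2.imwrite("pics/t1.png",cv2.resize(p[130:300,280:560,::-1],None,fx=2.5,fy=2.5))
m&=(z>.025)&(z<.048)
for b in blobs(m,100): print(rect(onplane("top",mpix(b),.040)))
E
```

```text
t: 3.2
position: [0.5356, -0.3299, 0.0225]
ee_rot: [[-0.02, 1.0, 0.0], [1.0, 0.02, 0.0], [0.0, 0.0, -1.0]]
wrist_force: [-0.2, -3.8, 2.4]
grip_width: 1.002
gripper_force: 1.5
(array([ 0.5928, -0.2916]), array([0.229, 0.115]), 36.10737991333008)
(array([ 0.4182, -0.2527]), array([0.1479, 0.0382]), -73.66619682312012)
```

View pics/t1.png

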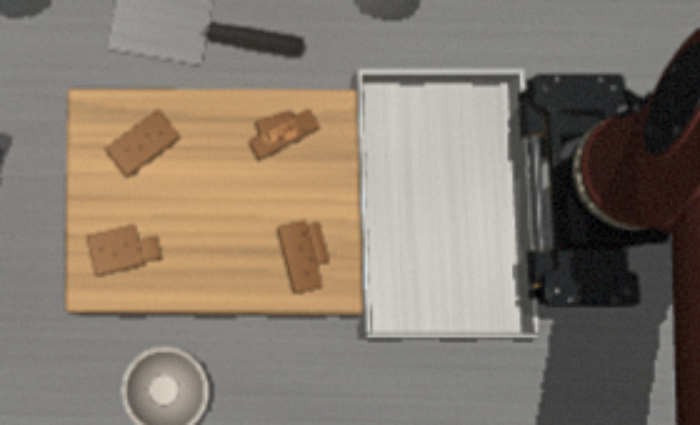

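The tray is almost flush with the board, with a small wedge gap near (363,310). I'll nudge it further.

```bash
python3 -m pendant '[[[0.01,0,0],0],[[0.015,0,0],0],[[0.015,0,0],0],[[0.015,0,0],0]]';python3 -m pendant '[[[0.01,0,0],0],[[0.015,0,0],0],[[0.015,0,0],0]]'
```

```text
t: 3.65
position: [0.5354, -0.3273, 0.0225]
ee_rot: [[-0.019, 1.0, -0.0], [1.0, 0.019, 0.0], [0.0, -0.0, -1.0]]
wrist_force: [0.4, -2.0, 1.3]
grip_width: 0.999
gripper_force: 1.3
t: 3.95
position: [0.5348, -0.3269, 0.0226]
ee_rot: [[-0.017, 1.0, 0.0], [1.0, 0.017, -0.003], [-0.003, -0.0, -1.0]]
wrist_force: [0.1, -9.6, -1.2]
grip_width: 1.002
gripper_force: 4.8
```

```bash
python3 -m pendant '[[[-0.1,0,0],0],[[-0.2,0,0],0],[[-0.2,0,-0.25],0],[[-0.2,0,-0.5],0],[[-0.2,0,-0.75],0],[[-0.2,0,-1],0],[[-0.1,0,-1],-0.09],[[0.1,0,-1],-0.18],[[0.3,0,-1],-0.27],[[0.5,0,-1],-0.36],[[0.75,0,-1],-0.45],[[1,0,-1],-0.54]]'
python3 - <<'E'
from h import *
p,d=snapshot("top");X=cloud("top",d);z=X[...,2]
m=np.zeros((400,640),bool);m[150:285,428:530]=1
np.savez("t2.npz",p=p,d=d)
m&=(z>.025)&(z<.048)
for b in blobs(m,100): print(rect(onplane("top",mpix(b),.040)))
E
python3 go.py .51 .2075 .222 161.9
```

```text
t: 5.15
position: [0.5314, -0.1237, 0.2226]
ee_rot: [[-0.766, 0.643, -0.0], [0.643, 0.766, 0.001], [0.001, 0.0, -1.0]]
wrist_force: [1.1, 0.3, 0.2]
grip_width: 1.0
gripper_force: 0.0
t 5.2 pos [ 0.5319 -0.1132  0.2232] head 141.07572669113145 units [1.0927 1.1785 0.0129] turn -0.23138081454298395 j [ 0.677   0.1657 -0.6057  1.6976  0.0929  1.3084  0.945 ]
```

```bash
python3 -m pendant '[[[0.2,0.2,0],-0.07],[[0.4,0.4,0],-0.14],[[0.6,0.6,0],-0.23],[[0.8,0.8,0],-0.23],[[0.95,1,0],-0.23],[[0.95,1,0],-0.23],[[0.95,1,0],-0.23],[[0.95,1,0],-0.23]]'
python3 - <<'E'
from h import *
o=get_obs()
p,d=snapshot("top");X=cloud("top",d);z=X[...,2]
m=np.zeros((400,640),bool);m[150:285,400:530]=1
H,S,V=cv2.split(cv2.cvtColor(p,cv2.COLOR_RGB2HSV))
mm=m&(z>.025)&(z<.047)
for b in blobs(mm,100): print(rect(onplane("top",mpix(b),.040)))
o=get_obs()
w,d=snapshot("wrist")
v=np.vstack([cv2.resize(p[140:280,290:530,::-1],(640,373)),cv2.resize(w[:,:,::-1],None,fx=.5,fy=.5,interpolation=3).repeat(1,1)[:, :].copy() if 0 else np.hstack([cv2.resize(w[:,:,::-1],(360,225)),np.zeros((225,280,3),np.uint8)])])
cv2.imwrite("pics/t3.png",v)
Xw=cloud("wrist",d,o);z=Xw[...,2]
H,S,V=cv2.split(cv2.cvtColor(w,cv2.COLOR_RGB2HSV))
m=(z>.115)&(z<.14)&(S>60)
for b in blobs(m,300): P=onplane("wrist",mpix(b),.129,o);print("handle",rect(P),mpix(b).mean(0),b.sum())
E
python3 go.py .51 .2075 .222 161.9
```

```text
t: 6.0
position: [0.5165, 0.1506, 0.2225]
ee_rot: [[-0.942, 0.335, -0.001], [0.335, 0.942, 0.001], [0.001, 0.0, -1.0]]
wrist_force: [0.6, -0.3, -0.4]
grip_width: 0.999
gripper_force: 0.0
(array([ 0.5344, -0.2404]), array([0.2401, 0.1522]), 0.7872858047485352)
handle (array([0.5019, 0.3601]), array([0.1141, 0.0278]), 20.480533599853516) [531.8274 104.2342] 3697
handle (array([0.5088, 0.2096]), array([0.1169, 0.0281]), -18.234222412109375) [375.5184 165.2552] 3636
t 6.1 pos [0.5166 0.1492 0.2224] head 160.2684871678896 units [0.1295 0.2635 0.0019] turn -0.018127920356782408 j [ 0.3748  0.1856 -0.8224  1.7047  0.1401  1.3129  0.7514]
```

View pics/t3.png

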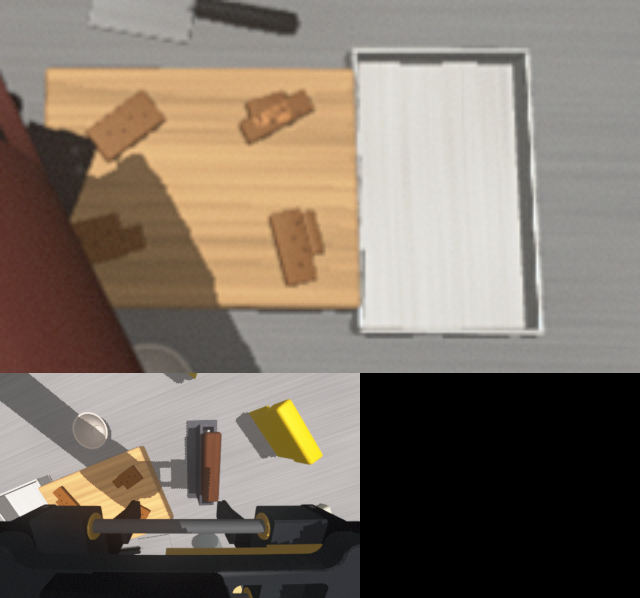

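Tray snug (near flush edge at top-picture x≈356); wrist view shows the brown handle centred in its holder.

```bash
python3 -m pendant '[[[0.06,0.15,0],-0.017],[[0.14,0.27,0],-0.017],[[0.14,0.27,0],-0.017],[[0.14,0.27,0.2],-0.017],[[0.14,0.27,0.35],-0.017],[[0.14,0.27,0.45],-0.017],[[0.14,0.27,0.45],-0.017],[[0.14,0.27,0.45],-0.017]]';  python3 go.py .509 .2093 .092 161.8
```

```text
t: 6.9
position: [0.5083, 0.2101, 0.1331]
ee_rot: [[-0.95, 0.312, -0.0], [0.312, 0.95, -0.0], [0.0, -0.0, -1.0]]
wrist_force: [0.0, 0.8, 1.0]
grip_width: 0.999
gripper_force: 0.0
t 6.9 pos [0.5083 0.2101 0.1331] head 161.83733746910374 units [-0.0046 -0.0028  0.2053] turn 0.0004148607678192522 j [ 0.2475  0.3044 -0.8387  1.7885  0.2459  1.1576  0.5856]
```

```bash
python3 -m pendant '[[[0,0,0.1],0],[[0,0,0.2],0],[[0,0,0.205],0],[[0,0,0.205],0]]';  python3 -m pendant '[[[0,0,0],0],[[0,0,0],0],[[0,0,0],0],[[0,0,0],0],[[0,0,0],0],[[0,0,0],0],[[0,0,0],0],[[0,0,0],0]]' 1 45; python3 go.py .509 .2093 .092 161.8
```

```text
t: 7.3
position: [0.5084, 0.2113, 0.0928]
ee_rot: [[-0.951, 0.31, 0.001], [0.31, 0.951, 0.0], [-0.001, 0.001, -1.0]]
wrist_force: [0.5, -0.6, -0.6]
grip_width: 1.001
gripper_force: 0.0
t: 8.1
position: [0.5076, 0.2114, 0.0916]
ee_rot: [[-0.951, 0.31, -0.0], [0.31, 0.951, 0.0], [0.0, -0.0, -1.0]]
wrist_force: [0.6, 0.3, -0.3]
grip_width: 0.353
gripper_force: 0.0
t 8.1 pos [0.5076 0.2114 0.0916] head 161.94440240531097 units [-0.0096 -0.0077 -0.0022] turn 0.0016044711701217315 j [ 0.224   0.352  -0.8219  1.8309  0.2898  1.0836  0.5506]
```

```bash
python3 -m pendant '[[[0,0,0],0],[[0,0,0],0],[[0,0,0],0]]'; python3 -m pendant '[[[0,0,-0.1],0],[[0,0,-0.2],0],[[0,0,-0.35],0],[[0,0,-0.5],0],[[0,0,-0.65],0],[[0,0,-0.7],0],[[0,0,-0.7],0]]'; python3 go.py .585 .115 .232 181.1
```

```text
t: 8.4
position: [0.5077, 0.2115, 0.0916]
ee_rot: [[-0.951, 0.31, 0.0], [0.31, 0.951, 0.0], [0.0, 0.0, -1.0]]
wrist_force: [0.3, 0.9, -0.3]
grip_width: 0.317
gripper_force: 45.0
t: 9.1
position: [0.5082, 0.2115, 0.2322]
ee_rot: [[-0.951, 0.31, 0.002], [0.31, 0.951, 0.0], [-0.002, 0.001, -1.0]]
wrist_force: [1.2, -0.8, -3.0]
grip_width: 0.319
gripper_force: 45.0
t 9.1 pos [0.5082 0.2115 0.2322] head 161.93137665264683 units [-0.5149 -0.3396  0.0018] turn -0.21298470385947957 j [ 0.2822  0.2173 -0.864   1.6624  0.1701  1.3384  0.6461]
```

```bash
python3 -m pendant '[[[-0.14,-0.11,0],-0.07],[[-0.28,-0.22,0],-0.14],[[-0.44,-0.34,0],-0.213],[[-0.58,-0.45,0],-0.213],[[-0.58,-0.45,0],-0.213],[[-0.58,-0.45,0.15],-0.213],[[-0.58,-0.45,0.3],-0.213],[[-0.58,-0.45,0.4],-0.213],[[-0.58,-0.45,0.42],-0.213],[[-0.58,-0.45,0.42],-0.213]]'
python3 - <<'E'
from h import *
w,d=snapshot("scene")
cv2.imwrite("pics/s1.png",cv2.resize(w[120:320,160:480,::-1],None,fx=2,fy=2))
E
python3 go.py .59 .085 .136 181.1
```

```text
t: 10.1
position: [0.589, 0.09, 0.1461]
ee_rot: [[-1.0, -0.02, -0.003], [-0.02, 1.0, 0.0], [0.003, 0.0, -1.0]]
wrist_force: [-0.2, 0.9, -2.4]
grip_width: 0.317
gripper_force: 45.0
t 10.15 pos [0.5898 0.0902 0.1474] head -178.86691079721152 units [-0.0004 -0.0258  0.057 ] turn 0.00036765780876066854 j [ 0.4209  0.3866 -0.8043  1.6615  0.2929  1.2198  1.1421]
```

View pics/s1.png

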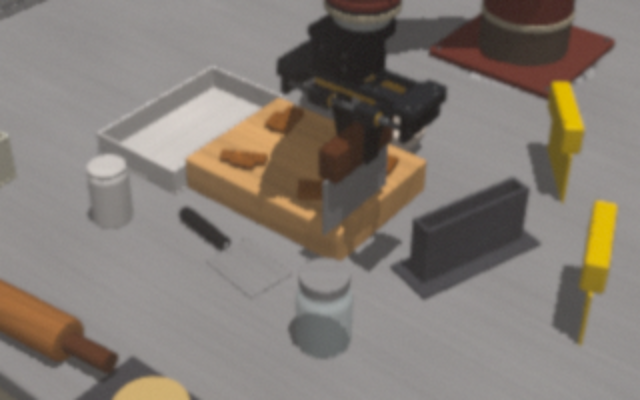

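The scraper is held upright, its blade near (350,190), just above the board behind the chips.

```bash
python3 -m pendant '[[[0,0,0.03],0],[[0,0,0.055],0],[[0,-0.03,0.055],0],[[0,-0.09,0.055],0],[[0,-0.16,0.055],0],[[0,-0.23,0.055],0],[[0,-0.3,0.055],0],[[0,-0.37,0.055],0],[[0,-0.44,0.055],0],[[0,-0.51,0.055],0],[[0,-0.58,0.055],0],[[0,-0.65,0.055],0]]'; python3 go.py .59 -.19 .136 181.1
```

```text
t: 11.35
position: [0.5926, -0.0413, 0.1366]
ee_rot: [[-1.0, -0.019, -0.0], [-0.019, 1.0, 0.0], [0.0, 0.0, -1.0]]
wrist_force: [-0.4, 0.6, -1.9]
grip_width: 0.318
gripper_force: 45.0
t 11.35 pos [ 0.5926 -0.0413  0.1366] head -178.88859540718963 units [ 0.0273 -0.7429  0.0027] turn 0.00012671769789247063 j [ 0.6115  0.379  -0.7605  1.682   0.2779  1.1924  1.3729]
```

```bash
python3 -m pendant '[[[0.01,-0.07,0.003],0],[[0.02,-0.14,0.003],0],[[0.02,-0.21,0.003],0],[[0.02,-0.28,0.003],0],[[0.02,-0.35,0.003],0],[[0.02,-0.42,0.003],0],[[0.02,-0.49,0.003],0],[[0.02,-0.56,0.003],0],[[0.02,-0.63,0.003],0],[[0.02,-0.7,0.003],0],[[0.02,-0.76,0.003],0],[[0.02,-0.76,0.003],0]]'
python3 - <<'E'
from h import *
w,d=snapshot("scene")
cv2.imwrite("pics/s2.png",cv2.resize(w[120:320,160:480,::-1],None,fx=2,fy=2))
E
python3 go.py .485 .095 .18 181.1
```

```text
t: 12.55
position: [0.5912, -0.1949, 0.1357]
ee_rot: [[-1.0, -0.016, -0.0], [-0.016, 1.0, -0.001], [0.0, -0.001, -1.0]]
wrist_force: [0.3, -0.5, -3.3]
grip_width: 0.318
gripper_force: 45.0
t 12.6 pos [ 0.5914 -0.1932  0.1358] head -178.98167740503504 units [ 0.5063  1.4503 -0.2208] turn -0.0009075267226118437 j [ 0.7887  0.4232 -0.697   1.614   0.2856  1.2091  1.6218]
```

View pics/s2.png

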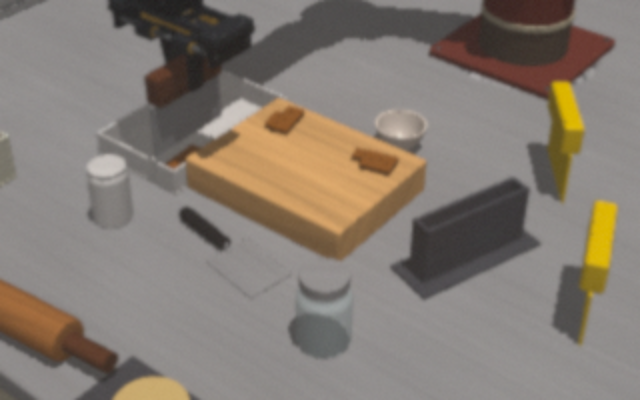

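Two chips are off into the tray, around (190,155) and (222,142). The two remaining are at (285,120) and (377,160).

```bash
python3 -m pendant '[[[0,0,-0.15],0],[[0,0.15,-0.25],0],[[0.1,0.35,-0.25],0],[[0.25,0.55,-0.25],0],[[0.4,0.75,-0.25],0],[[0.51,0.95,-0.25],0],[[0.51,1,-0.25],0],[[0.51,1,-0.25],0]]'
python3 - <<'E'
from h import *
p,d=snapshot("top")
cv2.imwrite("pics/t4.png",cv2.resize(p[140:290,290:540,::-1],None,fx=2.5,fy=2.5))
E
python3 go.py .485 .095 .136 181.1
```

```text
t: 13.4
position: [0.4854, 0.0083, 0.1865]
ee_rot: [[-1.0, -0.024, 0.001], [-0.024, 1.0, -0.001], [-0.001, -0.001, -1.0]]
wrist_force: [-0.5, 0.2, -2.4]
grip_width: 0.316
gripper_force: 45.0
t 13.45 pos [0.4859 0.0064 0.1863] head -178.7561502939411 units [-0.0049  0.4432  0.2513] turn 0.001598330067321917 j [ 0.7265  0.0842 -0.8587  1.8672  0.069   1.2192  1.4383]
```

View pics/t4.png

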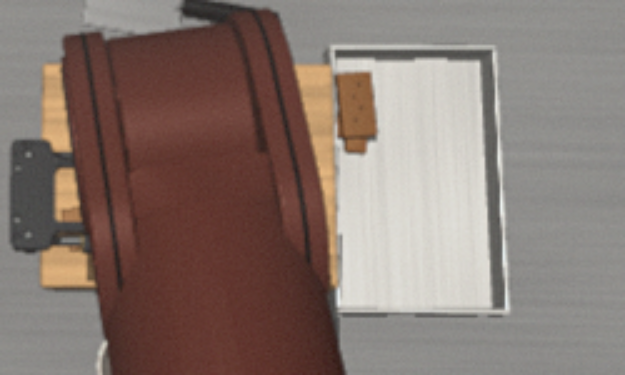

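The tray at (356,110) shows the first chips, apparently stacked. Now lane B.

```bash
python3 -m pendant '[[[0,0.2,0],0],[[0,0.38,0],0],[[0,0.43,0],0],[[0,0.43,0.08],0],[[0,0.43,0.17],0],[[0,0.43,0.23],0],[[0,0.43,0.25],0],[[0,0.4,0.25],0],[[0,0.34,0.25],0],[[0,0.27,0.25],0],[[0,0.2,0.25],0],[[0,0.13,0.25],0]]'; python3 go.py .485 -.19 .136 181.1
```

```text
t: 14.65
position: [0.4857, 0.0299, 0.1368]
ee_rot: [[-1.0, -0.018, 0.001], [-0.018, 1.0, -0.001], [-0.001, -0.001, -1.0]]
wrist_force: [0.2, -0.2, -2.8]
grip_width: 0.32
gripper_force: 45.0
t 14.65 pos [0.4857 0.0299 0.1368] head -178.9427054596719 units [ 0.0238 -1.0994  0.0048] turn -0.0004745051074653222 j [ 0.6814  0.149  -0.8859  1.9266  0.1289  1.1224  1.3342]
```

```bash
python3 -m pendant '[[[0,-0.07,0],0],[[0,-0.14,0],0],[[0,-0.21,0],0],[[0,-0.28,0],0],[[0,-0.35,0],0],[[0,-0.42,0],0],[[0,-0.49,0],0],[[0,-0.56,0],0],[[0,-0.63,0],0],[[0,-0.7,0],0],[[0,-0.77,0],0],[[0,-0.84,0],0]]';  python3 -m pendant '[[[0,-0.06,0],0],[[0,-0.12,0],0],[[0,-0.18,0],0],[[0,-0.24,0],0],[[0,-0.28,0],0],[[0,-0.28,0],0]]'; python3 go.py .508 .2115 .232 161.9
```

```text
t: 15.85
position: [0.4884, -0.1374, 0.1359]
ee_rot: [[-1.0, -0.019, -0.0], [-0.019, 1.0, 0.0], [0.0, 0.0, -1.0]]
wrist_force: [0.2, -1.1, -2.7]
grip_width: 0.317
gripper_force: 45.0
t: 16.45
position: [0.4894, -0.1936, 0.1358]
ee_rot: [[-1.0, -0.018, -0.0], [-0.018, 1.0, -0.0], [0.0, -0.0, -1.0]]
wrist_force: [0.3, -0.5, -1.9]
grip_width: 0.321
gripper_force: 45.0
t 16.45 pos [ 0.4894 -0.1936  0.1358] head -178.98573363664306 units [-0.1289  2.0235 -0.4809] turn 0.2123807373706326 j [ 0.9377  0.2189 -0.7188  1.8443  0.1583  1.1364  1.7523]
```

Lift and head back toward the holder, then check the tray before re-inserting.

```bash
python3 -m pendant '[[[0,0,-0.2],0],[[0,0,-0.4],0],[[0,0.15,-0.48],0],[[0,0.35,-0.48],0],[[-0.03,0.55,-0.48],0],[[-0.06,0.75,-0.48],0],[[-0.06,0.95,-0.48],0],[[-0.06,1,-0.48],0],[[-0.06,1,-0.48],0]]'; python3 go.py .508 .2115 .232 161.9
```

```text
t: 17.35
position: [0.4974, 0.0106, 0.2322]
ee_rot: [[-1.0, -0.024, 0.0], [-0.024, 1.0, 0.0], [-0.0, -0.0, -1.0]]
wrist_force: [0.8, -1.3, -1.9]
grip_width: 0.324
gripper_force: 45.0
t 17.35 pos [0.4974 0.0106 0.2322] head -178.61905604589325 units [-0.0772  1.003   0.0008] turn 0.21645493282340894 j [ 0.754   0.0807 -0.8948  1.7763  0.0651  1.3149  1.4392]
```

```bash
python3 -m pendant '[[[0,0.2,0],0.07],[[-0.03,0.4,0],0.14],[[-0.05,0.6,0],0.214],[[-0.08,0.8,0],0.214],[[-0.08,0.95,0],0.214],[[-0.08,1,0],0.214],[[-0.08,1,0],0.214],[[-0.08,1,0],0.214]]'
python3 - <<'E'
from h import *
p,d=snapshot("top");X=cloud("top",d);z=X[...,2]
a=cv2.resize(p[140:290,290:540,::-1],None,fx=2.4,fy=2.4)
q,_=snapshot("scene");b=cv2.resize(q[120:270,180:430,::-1],None,fx=2,fy=2)
v=np.zeros((600,800,3),np.uint8);v[:300,:500]=b[:300,:500]
v[300:,:500]=cv2.resize(a,(500,300));cv2.imwrite("pics/t5.png",v)
H,S,V=cv2.split(cv2.cvtColor(p,cv2.COLOR_RGB2HSV))
m=np.zeros((400,640),bool);m[150:285,424:530]=1
for b in blobs(m&(z>.025)&(z<.05),60): print(rect(onplane("top",mpix(b),.040)))
for b in blobs(m&(S>90)&(H<25),60): print("brown",X[b].mean(0),X[b].max(0),X[b].min(0),b.sum())
E
python3 go.py .508 .2115 .232 161.9
```

```text
t: 18.15
position: [0.5103, 0.2061, 0.2316]
ee_rot: [[-0.95, 0.313, -0.001], [0.313, 0.95, -0.001], [0.0, -0.001, -1.0]]
wrist_force: [-0.7, -0.3, -2.7]
grip_width: 0.318
gripper_force: 45.0
(array([ 0.5345, -0.2413]), array([0.2402, 0.1504]), 0.7484802603721619)
(array([ 0.6024, -0.1893]), array([0.0412, 0.0267]), 5.985806465148926)
brown [ 0.5969 -0.1913  0.0228] [ 0.6321 -0.1748  0.0307] [ 0.5607 -0.2083  0.0109] 406
brown [ 0.4799 -0.2257  0.0219] [ 0.507  -0.2009  0.0295] [ 0.4502 -0.2611  0.0085] 488
t 18.25 pos [0.5104 0.2059 0.2318] head 161.67980465522464 units [ 0.0202  0.0228 -0.0012] turn -0.002446614941948471 j [ 0.3919  0.2526 -0.9933  1.6576  0.2172  1.3499  0.616 ]
```

View pics/t5.png

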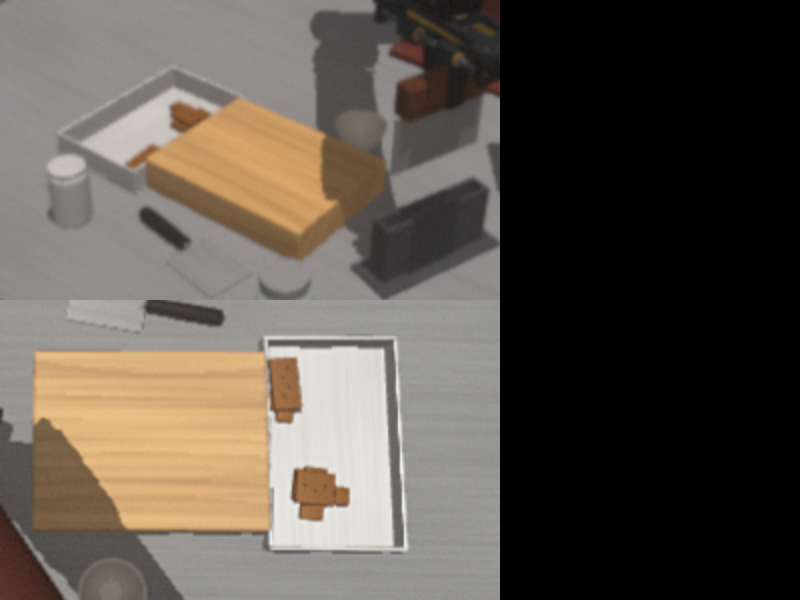

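The board is empty and the chips lie in the tray in two stacked pairs, at (285,388) and (318,492) in the lower panel. The tray is still snug. Now I'll re-insert the scraper.

```bash
python3 -m pendant '[[[0.02,0.025,0],-0.002],[[0.02,0.025,0],-0.002],[[0.02,0.025,0.1],-0.002],[[0.02,0.025,0.2],-0.002],[[0.02,0.025,0.25],-0.002],[[0.02,0.025,0.25],-0.002]]'; python3 go.py .508 .2115 .092 161.9
```

```text
t: 18.85
position: [0.5069, 0.2137, 0.1808]
ee_rot: [[-0.951, 0.309, -0.002], [0.309, 0.951, -0.001], [0.002, -0.001, -1.0]]
wrist_force: [-0.1, -0.1, -2.4]
grip_width: 0.323
gripper_force: 45.0
t 18.85 pos [0.5069 0.2137 0.1808] head 162.0309464245843 units [-0.0096 -0.008   0.4442] turn 0.001454960273158829 j [ 0.361   0.2965 -0.9841  1.7265  0.2578  1.2596  0.5737]
```

```bash
python3 -m pendant '[[[-0.01,-0.008,0.03],0],[[-0.01,-0.008,0.08],0],[[-0.01,-0.008,0.13],0],[[-0.01,-0.008,0.16],0],[[-0.01,-0.008,0.16],0]]'; python3 -m pendant '[[[0,0,0.07],0],[[0,0,0.14],0],[[0,0,0.2],0],[[0,0,0.25],0],[[0,0,0.27],0],[[0,0,0.275],0],[[0,0,0.275],0]]'; python3 go.py .508 .2115 .0916 161.9
```

```text
t: 19.35
position: [0.5083, 0.2119, 0.1489]
ee_rot: [[-0.951, 0.308, -0.002], [0.308, 0.951, -0.0], [0.002, -0.001, -1.0]]
wrist_force: [0.5, -0.1, -2.0]
grip_width: 0.319
gripper_force: 45.0
t: 20.05
position: [0.5091, 0.2123, 0.0951]
ee_rot: [[-0.951, 0.308, 0.0], [0.308, 0.951, 0.0], [-0.0, 0.0, -1.0]]
wrist_force: [-0.1, 1.0, -2.3]
grip_width: 0.318
gripper_force: 45.0
t 20.05 pos [0.5091 0.2123 0.0951] head 162.0359438449512 units [ 0.0038 -0.0055  0.0177] turn 0.0015104871661242845 j [ 0.3123  0.3896 -0.9396  1.8203  0.3496  1.1086  0.5064]
```

Lower to contact, then release and withdraw.

```bash
python3 -m pendant '[[[0,0,0.01],0],[[0,0,0.018],0],[[0,0,0.018],0],[[0,0,0.018],0]]'; python3 -m pendant '[[[0,0,0],0],[[0,0,0],0],[[0,0,0],0],[[0,0,0],0],[[0,0,0],0],[[0,0,0],0],[[0,0,0],0],[[0,0,0],0],[[0,0,0],0],[[0,0,0],0]]' -1; python3 -m pendant '[[[0,0,-0.1],0],[[0,0,-0.25],0],[[0,0,-0.5],0],[[0,0,-0.75],0],[[0,0,-1],0],[[0,0,-1],0],[[0,-0.25,-1],0],[[0,-0.5,-1],0],[[0,-0.75,-1],0],[[0,-0.75,-1],0]]'
python3 - <<'E'
from h import *
o=get_obs();p,d=snapshot("top");X=cloud("top",d);z=X[...,2]
H,S,V=cv2.split(cv2.cvtColor(p,cv2.COLOR_RGB2HSV))
m=np.zeros((400,640),bool);m[165:268,215:295]=1
for b in blobs(m&(S>80)&(z>.1)&(z<.15),60): print("handle",rect(onplane("top",mpix(b),.129)),np.median(z[b]),z[b].max())
w,d=snapshot("wrist");X=cloud("wrist",d,o);z=X[...,2]
H,S,V=cv2.split(cv2.cvtColor(w,cv2.COLOR_RGB2HSV))
for b in blobs((z>.1)&(z<.15)&(S>60),300): print("w",rect(onplane("wrist",mpix(b),.129,o)),np.median(z[b]),H[b].mean())
for b in blobs((z>.07)&(z<.1),300): print("rim w",rect(onplane("wrist",mpix(b),.085,o)))
q,_=snapshot("scene");cv2.imwrite("pics/end.png",cv2.resize(q[120:320,160:480,::-1],None,fx=2,fy=2))
E
```

```text
t: 20.45
position: [0.5091, 0.2122, 0.0916]
ee_rot: [[-0.951, 0.309, 0.0], [0.309, 0.951, 0.0], [-0.0, 0.0, -1.0]]
wrist_force: [-0.1, 0.3, -1.4]
grip_width: 0.319
gripper_force: 45.0
t: 21.45
position: [0.5089, 0.2121, 0.0914]
ee_rot: [[-0.951, 0.309, -0.0], [0.309, 0.951, 0.0], [0.0, 0.0, -1.0]]
wrist_force: [-0.5, 1.3, 0.1]
grip_width: 0.996
gripper_force: 0.0
t: 22.45
position: [0.4615, 0.0624, 0.291]
ee_rot: [[-0.948, 0.317, -0.001], [0.317, 0.948, -0.004], [-0.001, -0.004, -1.0]]
wrist_force: [0.7, -0.0, -0.0]
grip_width: 0.999
gripper_force: 0.0
handle (array([0.5029, 0.2091]), array([0.1039, 0.0314]), -17.854476928710938) 0.12897585274842638 0.1342420874360729
w (array([0.3257, 0.216 ]), array([0.0602, 0.0278]), 72.06104278564453) 0.11720940917454067 25.532771535580526
w (array([0.4986, 0.3494]), array([0.1222, 0.0366]), 21.3402156829834) 0.11745651831688847 25.648205128205127
w (array([0.5067, 0.2007]), array([0.1185, 0.0375]), -18.091751098632812) 0.12779373108704611 9.637742504409172
rim w (array([0.3137, 0.2164]), array([0.0734, 0.0135]), 41.831241607666016)
rim w (array([0.5064, 0.3567]), array([0.1351, 0.0382]), 9.638463973999023)
rim w (array([0.5129, 0.2023]), array([0.1598, 0.0362]), -18.54320526123047)
```

View pics/end.png

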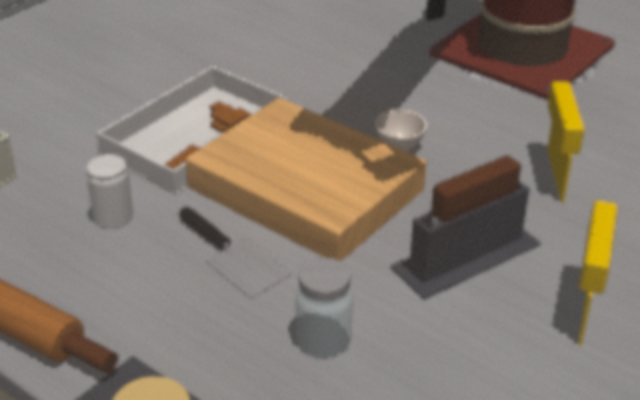

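The scraper is fully down and upright at (475,200), its handle top measured at 0.129 m. The chips are in the tray, the bystanders are in place and the arm is clear.

```bash
python3 -c "
from bench import *
print(close_job())"
```

```text
the job is handed in; nothing more can be done
None
```

I finished and handed in the job; the hand-in returned no verdict, but my last pictures show the tray snug against the board, all four crispbread pieces in it, the scraper upright and fully down in its holder, and the other items where they stood.

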